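# Load the strap-roller arbor with spacers in size order

### The job

Load the square arbor of the strap roller: thread the three brass spacers onto it in size order, the widest first at the bottom, then the middle one, then the narrowest on top. Turn each one to suit the square and ease it fully home, so that it lies flat on what is below it; feel your way and never force or drop one on, and leave the marker pen, knife, jar, punch and red template on the bench where they are.

Things in the scene. Friction and masses are not known exactly. Their poses are not given: they have to be found in the camera images.
- stand: Fixed green cast stand. Origin under its centre on the bench; base plate 100 x 80 mm (x along the 100 mm side), 14 mm thick, four bolt heads up to 18 mm high, and a boss tapering to 33 mm across with its flat top 35 mm above the bench. The arbor stands on the boss.
- arbor_foot (a point): Foot of the upright steel arbor: on its axis at the boss top, 35 mm above the bench; z is up along the arbor. From here up: 40 mm of square section, 16 x 16 mm, then a round pilot 14.4 mm across ending in a short cone, tip 51 mm above this point. This point's yaw is the stand's, NOT the square's.
- arbor_shoulder (a point): On the arbor's axis, 40 mm above the foot, where the square begins; its four sharp corners jut out beyond the pilot. The square's angle is unknown and not measured (yaw here is the stand's): see it, or feel for it by turning a spacer under light pressure on the corners. It repeats every 90 deg; a spacer drops on within about 9 deg. The arbor is stiff: it turns only above 0.2 N m.
- spacer_wide_mid (a point): Centre (half-way up, on the axis) of the wide one of the three loose brass spacers: a round disc 58 mm in outer diameter, 12 mm thick, with a square through-bore 18.5 x 18.5 mm (1.25 mm play per side on the arbor). x and y are square to the flats of the bore, z is its axis. About 220 g, lies flat on the bench at the start. Same either way up.
- spacer_middle_mid (a point): Centre (half-way up, on the axis) of the middle one of the three loose brass spacers: a round disc 47 mm in outer diameter, 12 mm thick, with a square through-bore 18.5 x 18.5 mm (1.25 mm play per side on the arbor). x and y are square to the flats of the bore, z is its axis. About 140 g, lies flat on the bench at the start. Same either way up.
- spacer_narrow_mid (a point): Centre (half-way up, on the axis) of the narrow one of the three loose brass spacers: a round disc 36 mm in outer diameter, 12 mm thick, with a square through-bore 18.5 x 18.5 mm (1.25 mm play per side on the arbor). x and y are square to the flats of the bore, z is its axis. About 70 g, lies flat on the bench at the start. Same either way up.
- marker: Bystander: blue and white marker pen, 115 mm long, 20 mm thick, lying flat along its x; origin below its middle. To be left alone.
- cutter: Bystander: yellow craft knife, 155 mm long, 15 mm high, lying flat along its x; origin below its middle. To be left alone.
- rivet_jar: Bystander: amber glass jar with a white cap, 56 mm across, 55 mm high; origin at its foot. To be left alone.
- punch: Bystander: steel hand punch, 130 mm long, 12 mm thick, lying flat along its x; origin below its middle. To be left alone.
- template: Bystander: red plastic cutting template, 110 x 70 x 6 mm, flat on the bench. To be left alone.
Things that resemble listed ones, but are neither listed nor needed, are in the scene too. What is shaped like the part that bears spacer_middle_mid but black, blue or green is not meant.

How it is judged:
By the outcome, as a careful person would: the job done as asked, in the order asked, and still so for the second after the job is handed in, with the robot touching nothing.
It also fails if it takes over 72 s, if anything falls off the work surface, if the arm or the gripper's body presses on something with over 40 N, if the wrist force passes 120 N, or if a joint passes its speed limit or range.

### The arm

A 7-joint arm with a two-finger parallel gripper is mounted at the origin on the work surface. World frame = base frame: x ahead of the robot, y to its left, z up, the work surface at z = 0. Lengths are in m, angles in degrees, forces in N, time in s.
With the tool pointing down it reaches from about 0.35 to 0.9 m from the base axis. Payload 7.2 kg.
Tool frame: the origin (TCP) lies between the finger pads; the fingertips stand 8 mm ahead of it and the grasp point (between the pads) lies 11 mm behind it; z points along the fingers, y is the line along which they close (so a half turn about z gives the same grasp; the last joint's range is limited). The gripper opens to 85 mm and grips with 20 to 120 N. Pads are 22 mm wide; open, the fingers measure 114 mm over their backs; the gripper's body (76 mm by 85 mm) begins 54 mm behind the grasp point. The pads swing forward as they close: fully open they stand 13 mm farther back than shut.
Start: joints at [70.863, 23.554, -0.728, 91.456, 0.321, 64.991, -4.71], TCP at [0.164, -0.603, 0.239] pointing down, gripper open.
Joint ranges: [-169.25, 169.25], [-16.82, 113.86], [-84.01, 82.57], [7.8, 145.47], [-59.2, 239.2], [7.22, 106.19], [-163.78, 163.78]. Speed limits (degrees/s): [136.94, 136.94, 172.46, 172.46, 180, 180, 180].

### API

Orientations are given as a 3x3 rotation matrix whose columns are the frame's x, y, z axes.
In Python, from plant import ctrl gives the robot as it stands.
- The arm moves only by the tool move_arm, never from a script. Its argument "series" is a list of rows, each a list of 5 numbers: the shift along the tool's x, y, z in cm, then the turn about the tool's z in degrees, then the opening in per cent of the stroke, from 0 (shut) to 100 (fully open). A call has 1 to 20 rows; each row shifts and turns the commanded pose from where the row before left it, along the tool's axes as they then stand; what a row does not reach is not made up. A row lasts 1/10 s, in which the tool goes at most 50 mm and 8.59 degrees, less where a joint would pass 70% of its speed; a pose out of reach is approached as far as the arm can. A call with a gripper value outside its range is refused whole. The fingers move at their own pace and stop on an object; the grip force is fixed at half the most. Time passes only in rows, so rows that do not move let the fingers close. It gives the time, the measured TCP pose, the force, the opening and the grip force at its end, in the units of the state.
- ctrl.observe(): the state, without advancing time (a new reading comes with each control period).
- ctrl.grab_frame(name): name is "scene" or "top"; returns a dict with "pixels" (420x560x3 uint8, blue, green, red), "fx", "fy", "cx", "cy" (pixels), "eye" and "attitude" of the camera in the world. Camera axes: x right, y down, z forward; pixel columns grow to the right and rows downward; lengths in m; the calibration is good to about 2 mm. A picture is of the moment at which its call begins. There is no depth.
- ctrl.hand_in(): hands the job in; it is judged then, once.
The state is a dict: "time_s": time; "q": joint angles; "dq": joint speeds; "effort": joint torques, N m; "position": TCP position; "ee_rot": TCP orientation; "force": force on the tool from outside, world axes, zero at the start; "moment": the same for the moment, N m; "gripper_width": finger opening in m; "grip_force": force on a finger pad.
Only numpy, scipy, OpenCV 4.12 (cv2) and the standard library are available. Lean on these libraries where they do the work, as an engineer would, in place of code of your own. Each camera call takes 0.05 s, during which the arm holds its last target. There are 200 camera calls.

## Working session

There is one attempt and no reset: what is moved stays moved. The work goes in short steps, Python scripts to look and compute and a tool call to move; the robot and the scene stay as the last step left them, time stands still between calls to the robot, and variables do not carry over. Pictures are saved under pics/ and viewed, at most 10 in all, crops included, and the job is handed in when it is done.

Besides the shell and the picture viewer there is one more tool, called in YAML: its name, and indented under it one key for each argument. move_arm: Moves the arm, as the interface text tells. Its arguments: {"type":"object","properties":{"series":{"type":"array","items":{"type":"array","items":{"type":"number"}}}},"required":["series"]}

```bash
mkdir -p pics
cat > h.py <<'E'
import numpy as np, cv2
from plant import ctrl
def grab(n):
    f=ctrl.grab_frame(n); f['pixels']=np.array(f['pixels'],np.uint8); return f
def ray(f,u,v,z):
    R=np.array(f['attitude']);e=np.array(f['eye'])
    d=R@np.array([(u-f['cx'])/f['fx'],(v-f['cy'])/f['fy'],1]); return e+d*(z-e[2])/d[2]
def proj(f,p):
    R=np.array(f['attitude']);c=R.T@(np.array(p)-np.array(f['eye'])); return np.array([f['fx']*c[0]/c[2]+f['cx'],f['fy']*c[1]/c[2]+f['cy']])
E
python3 - <<'E'
from h import *
s=ctrl.observe(); print(s)
for n in('scene','top'):
    f=grab(n); cv2.imwrite(f'pics/{n}0.png',f['pixels']); print(n,f['fx'],f['fy'],f['cx'],f['cy'],f['eye'],np.round(f['attitude'],3).tolist())
E
```

```text
{'time_s': 0.0, 'q': array([70.8633952 , 23.60047062, -0.72716834, 91.50496007,  0.32105508,
       64.98909695, -4.70975982]), 'dq': array([-0.03460774,  0.09388378,  0.02048775,  0.00208545, -0.01171088,
        0.0266875 , -0.04110693]), 'effort': array([ 1.35682003e-03, -6.00621557e+01,  6.82654940e-01, -2.99418157e+01,
        1.36940819e-02,  1.05058320e-02,  6.69950495e-06]), 'position': array([ 0.16399464, -0.60259958,  0.23844172]), 'ee_rot': array([[ 9.64881759e-01,  2.62684023e-01, -5.44072258e-04],
       [ 2.62684556e-01, -9.64880570e-01,  1.51978624e-03],
       [-1.25741187e-04, -1.60933340e-03, -9.99998697e-01]]), 'force': array([ 0.84898863,  0.09674281, -0.40675286]), 'moment': array([ 0.0201998 , -0.02680627, -0.04960593]), 'grip_force': 0.0, 'gripper_width': 0.08514766497278395}
scene 392.8496105916391 392.8496105916391 276.39384310222493 208.6053661002945 [1.08686237 0.71051749 0.88734302] [[-0.776, 0.436, -0.455], [0.63, 0.514, -0.582], [-0.02, -0.739, -0.674]]
top 417.64843248369 417.64843248369 282.61310320861065 203.63776374307164 [0.43089737 0.00530229 1.07886418] [[0.003, -0.994, 0.112], [-1.0, -0.002, 0.009], [-0.008, -0.112, -0.994]]
```

View pics/scene0.png

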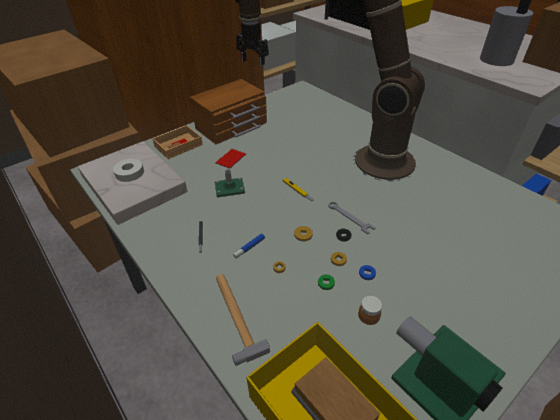

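View pics/top0.png

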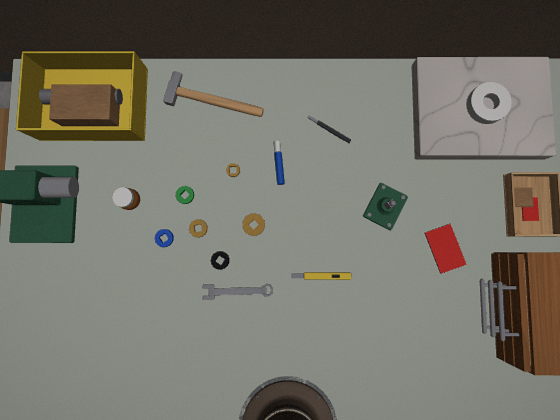

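Top view: three brass rings, wide (254,225), middle (198,228) and narrow (233,170). Black (220,260), blue (164,238) and green (185,195) rings are look-alikes. The green stand is at (385,206). I'll measure these now and confirm them in one enlarged crop.

```bash
cat >> h.py <<'E'
def brass(f):
    h=cv2.cvtColor(f['pixels'],cv2.COLOR_BGR2HSV)
    return cv2.inRange(h,(12,110,60),(26,255,255))
def bore(f,u,v,z,up=12,r=12,span=14):
    """rectify plane z around pixel (u,v): 0.25mm/px patch in world axes (col=+x,row=+y)"""
    c=ray(f,u,v,z); a=0.035
    P=[proj(f,[c[0]+dx,c[1]+dy,z]) for dx,dy in((-a,-a),(a,-a),(a,a),(-a,a))]
    M=cv2.getPerspectiveTransform(np.float32(P),np.float32([[0,0],[280,0],[280,280],[0,280]]))
    return c,cv2.warpPerspective(f['pixels'],M,(280,280),flags=cv2.INTER_CUBIC)
E
python3 - <<'E'
from h import *
ft=grab('top'); fs=grab('scene')
tiles=[]
for nm,f,pts in(('top',ft,[(254,225),(198,228),(233,170)]),('scene',fs,[(303,233),(339,258),(279,267)])):
    m=brass(f)
    cs,_=cv2.findContours(m,cv2.RETR_EXTERNAL,cv2.CHAIN_APPROX_NONE)
    for (u,v) in pts:
        c=min(cs,key=lambda c:np.hypot(*(np.array(cv2.minEnclosingCircle(c)[0])-(u,v))))
        (x,y),_=cv2.minEnclosingCircle(c)
        hull=cv2.convexHull(c); k=cv2.moments(hull); x,y=k['m10']/k['m00'],k['m01']/k['m00']
        p=ray(f,x,y,.009 if nm=='scene' else .012)
        e=np.array([ray(f,*q[0],.01)[:2] for q in c]); d=2*np.linalg.norm(e-p[:2],axis=1).mean()
        # bore in rectified patch
        cc,pt=bore(f,x,y,.012)
        h=cv2.cvtColor(pt,cv2.COLOR_BGR2HSV); b=cv2.inRange(h,(12,110,60),(26,255,255))
        nb=cv2.bitwise_not(b); n,l,st,ce=cv2.connectedComponentsWithStats(nb)
        i=l[140,140]; 
        hole=(l==i).astype(np.uint8); hc,_=cv2.findContours(hole,cv2.RETR_EXTERNAL,cv2.CHAIN_APPROX_NONE)
        r=cv2.minAreaRect(max(hc,key=cv2.contourArea))
        print(nm,(round(x),round(y)),p.round(4),'d',d.round(4),'hole mm',np.array(r[1])*.25,'ang',r[2], 'hole ctr', cc[:2]+(np.array(r[0])-140)*.00025)
        tiles.append(pt)
cv2.imwrite('pics/crops.png',np.vstack([np.hstack(tiles[:3]),np.hstack(tiles[3:])])[:, :800][:560])
# stand
u,v=385,206
a=cv2.resize(ft['pixels'][170:242,350:420],(560,576),interpolation=cv2.INTER_CUBIC)
cv2.imwrite('pics/stand.png',a)
b=cv2.resize(fs['pixels'][160:205,200:260],(800,600),interpolation=cv2.INTER_CUBIC)
cv2.imwrite('pics/stand_s.png',b)
h=cv2.cvtColor(ft['pixels'],cv2.COLOR_BGR2HSV); g=cv2.inRange(h,(60,60,20),(95,255,255))
g[:, :330]=0;g[:,430:]=0
c=max(cv2.findContours(g,0,1)[0],key=cv2.contourArea)
P=np.float32([ray(ft,*q[0],.014)[:2] for q in c]); print('stand',cv2.minAreaRect(P*1000))
E
```

```text
top (253, 224) [0.4982 0.0895 0.012 ] d 0.054 hole mm [19.18043709 20.05921936] ang 43.451839447021484 hole ctr [0.49811403 0.08949822]
top (198, 228) [0.4885 0.2318 0.012 ] d 0.0437 hole mm [19.51614952 18.2433548 ] ang 8.130102157592773 hole ctr [0.48861957 0.2312075 ]
top (233, 170) [0.6398 0.1444 0.012 ] d 0.0328 hole mm [18.77660179 19.08168793] ang 3.1798300743103027 hole ctr [0.63951078 0.14417268]
scene (303, 233) [0.5012 0.0917 0.009 ] d 0.0573 hole mm [12.25768757 19.1825943 ] ang 38.04703903198242 hole ctr [0.50264227 0.09380247]
scene (338, 258) [0.4912 0.2343 0.009 ] d 0.0465 hole mm [14.75 18.25] ang 0.0 hole ctr [0.49281485 0.23480699]
scene (279, 266) [0.6428 0.1464 0.009 ] d 0.0355 hole mm [16.86228371 15.09683418] ang 5.19442892074585 hole ctr [0.64287242 0.14809116]
stand ((545.9849243164062, -247.9911651611328), (79.6986312866211, 98.9228515625), 62.90147399902344)
```

View pics/crops.png

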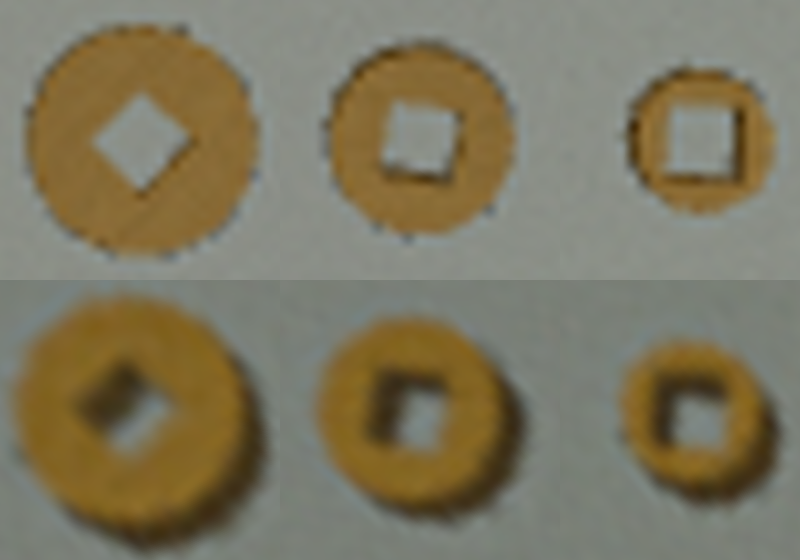

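View pics/stand.png

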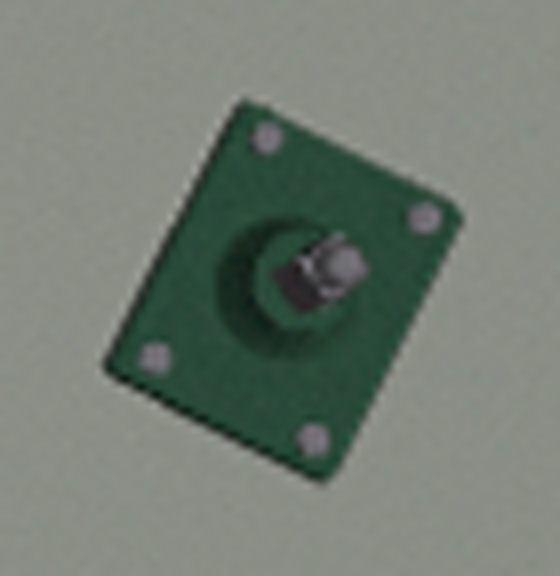

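View pics/stand_s.png

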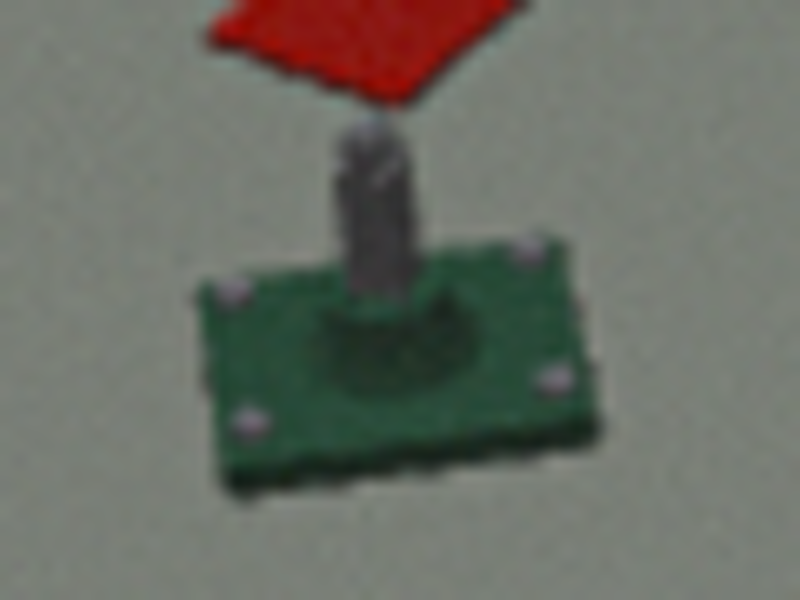

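The crops confirm the wide, middle and narrow brass rings with square bores. The arbor leans toward the upper right of the top crop, with its tip at crop pixel (345,262), and its square is turned relative to the plate. Next I measure the arbor and set out.

```bash
cat >> h.py <<'E'
def togo(x,y,z=None,yaw=None):
    s=ctrl.observe();R=np.array(s['ee_rot']);p=np.array(s['position'])
    t=np.array([x,y,p[2] if z is None else z]); d=R.T@(t-p)*100
    w=np.degrees(np.arctan2(R[1,0],R[0,0]))
    print('t',s['time_s'],'pos',p.round(4),'yaw',w.round(1),'togo cm',d.round(2),'turn',None if yaw is None else round(-(((yaw-w)+180)%360-180),1),'F',np.round(s['force'],1),'w',round(s['gripper_width'],4),'q',np.round(s['q'],0))
E
python3 - <<'E'
from h import *
for n,(u0,v0,u1,v1) in(('top',(350,170,420,242)),('scene',(200,160,260,205))):
    f=grab(n); im=f['pixels'][v0:v1,u0:u1]
    im=cv2.resize(im,None,fx=8,fy=8,interpolation=cv2.INTER_CUBIC); h=cv2.cvtColor(im,cv2.COLOR_BGR2HSV)
    g=cv2.inRange(h,(60,70,15),(95,255,255))
    c=max(cv2.findContours(g,0,1)[0],key=cv2.contourArea)
    if n=='scene':
        pass
    T=lambda q:((q[0]-3.5)/8+u0,(q[1]-3.5)/8+v0)
    P=np.float32([ray(f,*T(q[0]),.014 if n=='top' else .010)[:2] for q in c])*1000
    print(n,'plate',cv2.minAreaRect(P))
    plate=np.zeros_like(g); cv2.drawContours(plate,[cv2.convexHull(c)],-1,255,-1)
    na=cv2.bitwise_and(plate,cv2.bitwise_not(g))
    k,l,st,ce=cv2.connectedComponentsWithStats(na)
    for i in range(1,k):
        if st[i,4]>150: print(i,st[i],ce[i].round(0),[round(t,1) for t in T(ce[i])])
    i=max(range(1,k),key=lambda i:st[i,4]*(n=='top' and abs(ce[i][0]-315)<60 or n=='scene' and abs(ce[i][0]-225)<60))
    ac=max(cv2.findContours((l==i).astype(np.uint8),0,1)[0],key=cv2.contourArea)
    A=cv2.approxPolyDP(cv2.convexHull(ac),5,True)[:,0]
    for q in A: print(q.tolist(),ray(f,*T(q),.035).round(4)[:2],ray(f,*T(q),.075).round(4)[:2],ray(f,*T(q),.086).round(4)[:2])
E
```

```text
top plate ((545.657470703125, -247.833740234375), (79.42989349365234, 99.63307189941406), 62.311622619628906)
11 [ 248  114  170   74 1351] [284. 140.] [np.float64(385.0), np.float64(187.1)]
24 [ 406  200   37   37 1080] [424. 218.] [np.float64(402.5), np.float64(196.8)]
28 [ 271  231  100   83 5006] [322. 274.] [np.float64(389.8), np.float64(203.8)]
51 [ 137  341   36   36 1057] [155. 359.] [np.float64(368.9), np.float64(214.4)]
80 [ 294  423   37   36 1062] [313. 440.] [np.float64(388.7), np.float64(224.6)]
[343, 233] [ 0.5617 -0.2617] [ 0.5567 -0.2514] [ 0.5553 -0.2486]
[368, 262] [ 0.5525 -0.2692] [ 0.5479 -0.2587] [ 0.5466 -0.2558]
[368, 275] [ 0.5484 -0.2691] [ 0.5439 -0.2586] [ 0.5427 -0.2557]
[324, 310] [ 0.5374 -0.2551] [ 0.5333 -0.2451] [ 0.5322 -0.2423]
[296, 311] [ 0.537  -0.2463] [ 0.533  -0.2367] [ 0.5318 -0.234 ]
[272, 272] [ 0.5493 -0.2391] [ 0.5448 -0.2297] [ 0.5435 -0.2272]
[325, 236] [ 0.5607 -0.256 ] [ 0.5557 -0.246 ] [ 0.5544 -0.2432]
scene plate ((549.0108642578125, -245.50875854492188), (87.6993179321289, 98.23902130126953), 61.825565338134766)
3 [300 148  32  16 340] [317. 154.] [np.float64(239.2), np.float64(178.8)]
6 [ 200  152   65   31 1024] [230. 167.] [np.float64(228.3), np.float64(180.4)]
13 [126 167  31  21 390] [141. 177.] [np.float64(217.2), np.float64(181.7)]
32 [319 216  28  26 534] [333. 228.] [np.float64(241.2), np.float64(188.1)]
36 [137 242  27  25 516] [150. 254.] [np.float64(218.3), np.float64(191.3)]
42 [285 264  59  11 165] [316. 269.] [np.float64(239.1), np.float64(193.1)]
47 [206 273  78  13 215] [241. 279.] [np.float64(229.7), np.float64(194.4)]
[264, 152] [ 0.5298 -0.2481] [ 0.5559 -0.2031] [ 0.5631 -0.1907]
[242, 182] [ 0.5491 -0.2367] [ 0.5744 -0.1923] [ 0.5813 -0.18  ]
[212, 178] [ 0.5576 -0.2476] [ 0.5824 -0.2026] [ 0.5892 -0.1903]
[200, 160] [ 0.5545 -0.2617] [ 0.5795 -0.2161] [ 0.5864 -0.2035]
```

move_arm:
  series:
    - [-1,-3.8,0,0,100]
    - [-1,-3.8,0,0,100]

```text
time_s: 0.5
position: [0.1248, -0.5342, 0.2384]
ee_rot: [[0.965, 0.263, -0.0], [0.263, -0.965, 0.001], [-0.0, -0.001, -1.0]]
force: [-0.3, -0.3, 0.4]
gripper_width: 0.0854
grip_force: 0.0
```

```bash
python3 -c "
from h import *
togo(.4995,.0905,.12,15)"
```

```text
t 0.5 pos [ 0.1248 -0.5342  0.2384] yaw 15.3 togo cm [ 52.6  -50.38  11.89] turn 0.3 F [-0.3 -0.3  0.4] w 0.0854 q [ 73.  16.  -1. 102.   0.  62.  -3.]
```

move_arm:
  series:
    - [2.92,-2.8,0.5,0,85]
    - [2.92,-2.8,0.5,0,85]
    - [2.92,-2.8,0.5,0,85]
    - [2.92,-2.8,0.5,0,85]
    - [2.92,-2.8,0.5,0,85]
    - [2.92,-2.8,0.5,0,85]
    - [2.92,-2.8,0.5,0,85]
    - [2.92,-2.8,0.5,0,85]
    - [2.92,-2.8,0.5,0,85]
    - [2.92,-2.8,0.5,0,85]
    - [2.92,-2.8,0.5,0,85]
    - [2.92,-2.8,0.5,0,85]
    - [2.92,-2.8,0.5,0,85]
    - [2.92,-2.8,0.5,0,85]
    - [2.92,-2.8,0.8,0,85]
    - [2.92,-2.8,0.8,0,85]
    - [2.92,-2.8,0.8,0,85]
    - [2.92,-2.8,0.8,0,85]
    - [0,0,0.8,0,85]

```text
time_s: 2.4
position: [0.5018, 0.0953, 0.1294]
ee_rot: [[0.963, 0.268, 0.003], [0.268, -0.963, 0.004], [0.004, -0.003, -1.0]]
force: [-0.6, -0.5, -0.6]
gripper_width: 0.0726
grip_force: 0.0
```

```bash
python3 -c "
from h import *
togo(.4995,.0905,.007,15)"
```

```text
t 2.4 pos [0.5018 0.0953 0.1294] yaw 15.6 togo cm [-0.4   0.44 12.23] turn 0.6 F [-0.6 -0.5 -0.6] w 0.0726 q [   9.   23.  -31.  112.   16.   48. -105.]
```

move_arm:
  series:
    - [0,0,3,0,85]
    - [0,0,3,0,85]
    - [0,0,3,0,85]
    - [0,0,1.5,0,85]
    - [0,0,1,0,85]
    - [0,0,0.6,0,85]
    - [0,0,0,0,60]
    - [0,0,0,0,60]
    - [0,0,0,0,60]
    - [0,0,0,0,60]

```text
time_s: 3.4
position: [0.4998, 0.0891, 0.0092]
ee_rot: [[0.965, 0.262, 0.001], [0.262, -0.965, -0.001], [0.001, 0.001, -1.0]]
force: [-3.3, -1.2, 6.7]
gripper_width: 0.055
grip_force: 63.3
```

```bash
python3 -c "
from h import *
togo(.4995,.0905,.007,15)"
```

```text
t 3.4 pos [0.4998 0.0891 0.0092] yaw 15.2 togo cm [ 0.01 -0.14  0.22] turn 0.2 F [-3.3 -1.2  6.7] w 0.055 q [   4.   33.  -25.  117.   24.   34. -113.]
```

move_arm:
  series:
    - [0,0,-0.1,0,80]
    - [0,0,-0.1,0,80]
    - [0,0,0,0,80]
    - [0,0,0,-8.5,80]
    - [0,0,0,-8.5,80]
    - [0,0,0,-8.5,80]
    - [0,0,0,-8.5,80]
    - [0,0,0,-8.5,80]
    - [0,0,0,-8.5,80]
    - [0,0,0,-8.5,80]
    - [0,0,0,-8.5,80]
    - [0,0,0,-8.5,80]
    - [0,0,0,-8.5,80]
    - [0,0,0,-5,80]
    - [0,0,0,0,60]
    - [0,0,0,0,60]
    - [0,0,0,0,60]
    - [0,0,0,0,60]

```text
time_s: 5.2
position: [0.4996, 0.0892, 0.011]
ee_rot: [[-0.26, 0.966, 0.0], [0.966, 0.26, -0.001], [-0.001, -0.0, -1.0]]
force: [-3.3, -1.8, 9.7]
gripper_width: 0.0543
grip_force: 60.9
```

```bash
python3 -c "
from h import *
togo(.4995,.0905,.007,105)"
```

```text
t 5.2 pos [0.4996 0.0892 0.011 ] yaw 105.1 togo cm [0.13 0.03 0.4 ] turn 0.1 F [-3.3 -1.8  9.7] w 0.0543 q [ 20.  40. -47. 116.  43.  43. -39.]
```

move_arm:
  series:
    - [0,0,-0.5,0,55]
    - [0,0,-1.5,0,55]
    - [0,0,-3,0,55]
    - [0,0,-3,0,55]
    - [0,0,-2.5,2,55]
    - [0,0,-1,6,55]
    - [0,0,0,5,55]

```text
time_s: 5.9
position: [0.5006, 0.0899, 0.1279]
ee_rot: [[-0.033, 0.999, 0.003], [0.999, 0.033, 0.001], [0.001, 0.003, -1.0]]
force: [-0.2, -0.9, -1.6]
gripper_width: 0.0549
grip_force: 64.0
```

```bash
python3 -c "
from h import *
togo(.5471,-.2483,.12,92)
f=grab('scene'); m=brass(f); p=proj(f,ctrl.observe()['position']); print(p)
cv2.imwrite('pics/held1.png',cv2.resize(f['pixels'][int(p[1])-60:int(p[1])+45,int(p[0])-70:int(p[0])+70],None,fx=5,fy=5,interpolation=cv2.INTER_CUBIC))"
```

```text
t 5.9 pos [0.5006 0.0899 0.1279] yaw 91.9 togo cm [-33.95   3.51   0.78] turn -0.1 F [-0.2 -0.9 -1.6] w 0.0549 q [ 25.  30. -53. 112.  30.  53. -41.]
[303.69628788 204.02215281]
```

View pics/held1.png

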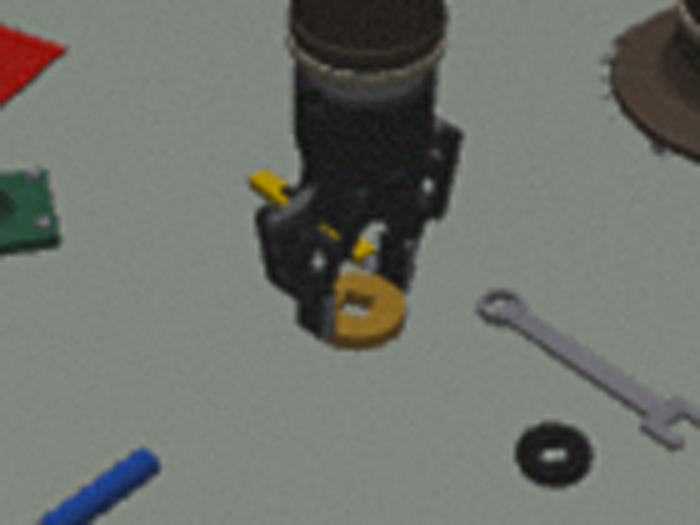

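Held flat between the pads, with the bore visible at crop (357,300). Carrying it over the arbor.

move_arm:
  series:
    - [-2,0.2,0,0,55]
    - [-4,0.4,0,0,55]
    - [-4,0.4,0,0,55]
    - [-4,0.4,0,0,55]
    - [-4,0.4,0,0,55]
    - [-4,0.4,0,0,55]
    - [-4,0.4,0,0,55]
    - [-4,0.4,0,0,55]
    - [-3,0.4,0,0,55]
    - [-1,0.1,0,0,55]
    - [0,0,0,0,55]
    - [0,0,0,0,55]

```text
time_s: 7.15
position: [0.5478, -0.2473, 0.1254]
ee_rot: [[-0.041, 0.999, -0.0], [0.999, 0.041, 0.001], [0.001, -0.0, -1.0]]
force: [-0.1, 0.2, -2.6]
gripper_width: 0.0542
grip_force: 64.0
```

```bash
python3 -c "
from h import *
togo(.5471,-.2483,.100,92)
f=grab('scene'); t=grab('top');P=ctrl.observe()['position']; p=proj(f,P)
a=cv2.resize(f['pixels'][int(p[1])-40:int(p[1])+40,int(p[0])-27:int(p[0])+27],None,fx=7.4,fy=7.4,interpolation=cv2.INTER_CUBIC)
p=proj(t,P)
b=cv2.resize(t['pixels'][int(p[1])-40:int(p[1])+40,int(p[0])-27:int(p[0])+27],None,fx=7.4,fy=7.4,interpolation=cv2.INTER_CUBIC)
cv2.imwrite('pics/above1.png',np.hstack([a,b]))"
```

```text
t 7.15 pos [ 0.5478 -0.2473  0.1254] yaw 92.3 togo cm [-0.1  -0.07  2.54] turn 0.3 F [-0.1  0.2 -2.6] w 0.0542 q [ 54.  37. -49.  99.  32.  59.  -4.]
```

View pics/above1.png

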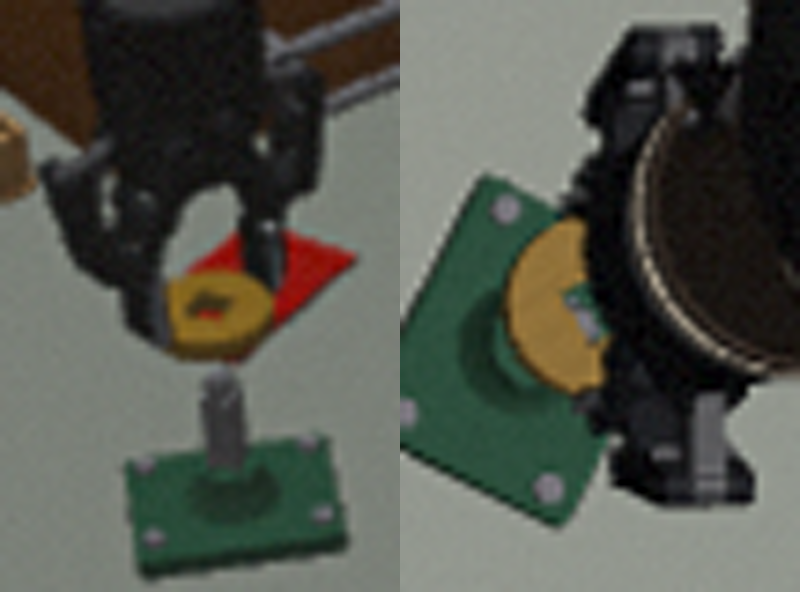

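Left: the disc is level above the pin (pin tip at about (225,375)). Right: the pin shows through the bore at (590,320), so it is roughly aligned. Easing down.

move_arm:
  series:
    - [-0.1,-0.07,0.5,0,55]
    - [0,0,1,0,55]
    - [0,0,0.8,0,55]
    - [0,0,0.4,0,55]
    - [0,0,0.3,0,55]
    - [0,0,0.2,0,55]
    - [0,0,0,0,55]

```text
time_s: 7.95
position: [0.5472, -0.2499, 0.0931]
ee_rot: [[-0.039, 0.999, -0.0], [0.999, 0.039, 0.0], [0.0, -0.0, -1.0]]
force: [1.0, 0.8, -1.9]
gripper_width: 0.054
grip_force: 64.0
```

move_arm:
  series:
    - [0.15,0,0.2,0,55]
    - [0,0,0.2,0,55]
    - [0,0,0.2,0,55]
    - [0,0,0.2,0,55]
    - [0,0,0,0,55]

```text
time_s: 8.45
position: [0.5473, -0.2486, 0.0855]
ee_rot: [[-0.039, 0.999, 0.0], [0.999, 0.039, -0.0], [-0.0, 0.0, -1.0]]
force: [-1.1, 0.2, 2.3]
gripper_width: 0.0544
grip_force: 64.5
```

move_arm:
  series:
    - [0,0,0.2,0,55]
    - [0,0,0.1,0,55]
    - [0,0,0,0,55]

```text
time_s: 8.75
position: [0.5466, -0.2491, 0.0822]
ee_rot: [[-0.038, 0.999, -0.001], [0.999, 0.038, -0.001], [-0.001, -0.001, -1.0]]
force: [-0.8, -1.4, -0.4]
gripper_width: 0.0543
grip_force: 64.5
```

move_arm:
  series:
    - [0,0,0.25,0,55]
    - [0,0,0.25,0,55]
    - [0,0,0.25,0,55]
    - [0,0,0,0,55]

```text
time_s: 9.15
position: [0.5466, -0.2491, 0.0741]
ee_rot: [[-0.038, 0.999, -0.001], [0.999, 0.038, -0.0], [-0.0, -0.001, -1.0]]
force: [-1.8, -4.6, -2.7]
gripper_width: 0.0542
grip_force: 64.2
```

move_arm:
  series:
    - [-0.06,-0.02,0.3,0,55]
    - [0,0,0.4,0,55]
    - [0,0,0.4,0,55]
    - [0,0,0.4,0,55]
    - [0,0,0.3,0,55]
    - [0,0,0.3,0,55]
    - [0,0,0,0,55]

```text
time_s: 9.85
position: [0.5466, -0.2492, 0.053]
ee_rot: [[-0.039, 0.999, -0.001], [0.999, 0.039, 0.0], [0.0, -0.001, -1.0]]
force: [-2.5, -4.8, -4.3]
gripper_width: 0.0544
grip_force: 64.1
```

move_arm:
  series:
    - [-0.04,-0.03,0.2,0,55]
    - [0,0,0.2,0,55]
    - [0,0,0.1,0,55]
    - [0,0,0.1,0,55]
    - [0,0,0,0,55]

```text
time_s: 10.35
position: [0.5467, -0.2494, 0.0476]
ee_rot: [[-0.039, 0.999, 0.0], [0.999, 0.039, 0.0], [0.0, 0.0, -1.0]]
force: [-2.5, -2.1, -2.1]
gripper_width: 0.0541
grip_force: 64.4
```

move_arm:
  series:
    - [0,0,0.1,0,55]
    - [0,0,0.1,0,55]
    - [0,0,0.1,0,55]
    - [0,0,0,0,55]

```text
time_s: 10.75
position: [0.5468, -0.2495, 0.046]
ee_rot: [[-0.039, 0.999, 0.0], [0.999, 0.039, -0.001], [-0.001, 0.0, -1.0]]
force: [-7.7, -1.0, 12.0]
gripper_width: 0.0542
grip_force: 65.9
```

Seated: the force rises at bottom ≈ 35 mm. Releasing and lifting straight up.

move_arm:
  series:
    - [0,0,-0.15,0,60]
    - [0,0,0,0,75]
    - [0,0,0,0,80]
    - [0,0,0,0,80]
    - [0,0,-1,0,80]
    - [0,0,-2,0,80]
    - [0,0,-3,0,80]
    - [0,0,-2,-4,80]

```text
time_s: 11.55
position: [0.5477, -0.2491, 0.1289]
ee_rot: [[-0.11, 0.994, 0.002], [0.994, 0.11, -0.0], [-0.001, 0.002, -1.0]]
force: [0.9, -0.9, -0.5]
gripper_width: 0.0681
grip_force: 0.0
```

```bash
python3 -c "
from h import *
togo(.490,.2315,.0115,160)
f=grab('scene'); cv2.imwrite('pics/a.png',f['pixels'])
h=cv2.cvtColor(f['pixels'],cv2.COLOR_BGR2HSV);m=brass(f)
c,_=cv2.findContours(m[150:210,190:270],0,1)
for k in c:
  if cv2.contourArea(k)>20: print(cv2.boundingRect(k),cv2.contourArea(k))
for z in(.035,.041,.047):print(proj(f,[.5496,-.246,z]))
"
```

```text
t 11.55 pos [ 0.5477 -0.2491  0.1289] yaw 96.3 togo cm [48.41 -0.49 11.71] turn -63.7 F [ 0.9 -0.9 -0.5] w 0.0681 q [ 55.  37. -50.  99.  33.  59.  -1.]
(31, 24, 16, 12) 100.5
[228.21596927 181.10733676]
[228.0403451  179.75676249]
[227.86368269 178.39820392]
```

move_arm:
  series:
    - [2,0,0,0,80]
    - [4,-0.1,0,0,80]
    - [4,-0.1,0,0,80]
    - [4,-0.1,0,0,80]
    - [4,-0.1,0,0,80]
    - [4,-0.1,0,0,80]
    - [4,0,0,0,80]
    - [4,0,0,0,80]
    - [4,0,0,0,80]
    - [4,0,0,0,80]
    - [4,0,0,0,80]
    - [4,0,0,0,80]
    - [2.4,0,0,0,80]
    - [0,0,1,-8,80]
    - [0,0,1,-8,80]
    - [0,0,1,-8,80]
    - [0,0,1,-8,80]
    - [0,0,0,-8,80]
    - [0,0,0,-8,80]
    - [0,0,0,-8,80]

```text
time_s: 13.6
position: [0.4894, 0.2314, 0.0868]
ee_rot: [[-0.887, 0.461, 0.001], [0.461, 0.887, 0.0], [-0.0, 0.001, -1.0]]
force: [-0.2, -0.2, 0.3]
gripper_width: 0.0677
grip_force: 0.0
```

```bash
python3 -c "
from h import *
togo(.490,.2315,.0115,160)
"
```

```text
t 13.6 pos [0.4894 0.2314 0.0868] yaw 152.6 togo cm [-0.05  0.03  7.53] turn -7.4 F [-0.2 -0.2  0.3] w 0.0677 q [ 14.  42. -63. 109.  45.  58.  -6.]
```

move_arm:
  series:
    - [0,0,2.5,0,75]
    - [0,0,2.5,0,75]
    - [0,0,1.2,0,75]
    - [0,0,0.8,0,75]
    - [0,0,0.5,0,75]
    - [0,0,0,0,50]
    - [0,0,0,0,45]
    - [0,0,0,0,45]
    - [0,0,0,0,45]
    - [0,0,0,0,45]
    - [0,0,0,0,65]
    - [0,0,0,0,68]

```text
time_s: 14.8
position: [0.4895, 0.2311, 0.0115]
ee_rot: [[-0.885, 0.466, 0.001], [0.466, 0.885, 0.0], [-0.0, 0.001, -1.0]]
force: [1.0, -1.2, -0.1]
gripper_width: 0.0582
grip_force: 0.0
```

move_arm:
  series:
    - [0,0,0,8.5,68]
    - [0,0,0,8.5,68]
    - [0,0,0,8.5,68]
    - [0,0,0,8.5,68]
    - [0,0,0,8.5,68]
    - [0,0,0,8.5,68]
    - [0,0,0,8.5,68]
    - [0,0,0,8.5,68]
    - [0,0,0,8.5,68]
    - [0,0,0,8.5,68]
    - [0,0,0,5,68]
    - [0,0,0,0,50]
    - [0,0,0,0,45]
    - [0,0,0,0,45]
    - [0,0,0,0,45]
    - [0,0,0,0,45]

```text
time_s: 16.4
position: [0.4893, 0.2315, 0.0123]
ee_rot: [[0.463, 0.886, 0.001], [0.886, -0.463, 0.0], [0.0, 0.001, -1.0]]
force: [-2.8, -1.6, 11.6]
gripper_width: 0.0434
grip_force: 59.2
```

```bash
python3 -c "
from h import *
togo(.5468,-.2494,.125,86)
"
```

```text
t 16.4 pos [0.4893 0.2315 0.0123] yaw 62.4 togo cm [-39.95  27.38 -11.28] turn -23.6 F [-2.8 -1.6 11.6] w 0.0434 q [ -2.  39. -38. 112.  35.  42. -89.]
```

move_arm:
  series:
    - [0,0,-0.5,0,40]
    - [0,0,-1.5,0,40]
    - [0,0,-3,-4,40]
    - [0,0,-3,-8,40]
    - [0,0,-2.4,-8,40]
    - [0,0,-1,-3.6,40]
    - [0,0,0,0,40]

```text
time_s: 17.1
position: [0.4901, 0.2313, 0.1274]
ee_rot: [[0.071, 0.997, 0.003], [0.997, -0.071, 0.001], [0.001, 0.003, -1.0]]
force: [0.5, 0.5, -1.3]
gripper_width: 0.044
grip_force: 61.4
```

```bash
python3 -c "
from h import *
togo(.5468,-.2494,.125,86)
"
```

```text
t 17.1 pos [0.4901 0.2313 0.1274] yaw 85.9 togo cm [-47.55   9.09   0.2 ] turn -0.1 F [ 0.5  0.5 -1.3] w 0.044 q [  8.  32. -51. 107.  30.  55. -61.]
```

move_arm:
  series:
    - [-2,0.4,0,0,40]
    - [-4,0.8,0,0,40]
    - [-4,0.8,0,0,40]
    - [-4,0.8,0,0,40]
    - [-4,0.8,0,0,40]
    - [-4,0.8,0,0,40]
    - [-4,0.8,0,0,40]
    - [-4,0.8,0,0,40]
    - [-4,0.8,0,0,40]
    - [-4,0.8,0,0,40]
    - [-4,0.8,0,0,40]
    - [-3.4,0.6,0,0,40]
    - [-2,0.1,0,0,40]
    - [0,0,0,0,40]
    - [0,0,0,0,40]
    - [0,0,0,0,40]

```text
time_s: 18.7
position: [0.5454, -0.2467, 0.1251]
ee_rot: [[0.071, 0.997, -0.0], [0.997, -0.071, 0.001], [0.001, -0.0, -1.0]]
force: [0.7, -0.6, -2.1]
gripper_width: 0.0433
grip_force: 61.4
```

```bash
python3 -c "
from h import *
togo(.5468,-.2494,.096,86)
"
```

```text
t 18.7 pos [ 0.5454 -0.2467  0.1251] yaw 85.9 togo cm [-0.26  0.16  2.91] turn -0.1 F [ 0.7 -0.6 -2.1] w 0.0433 q [ 53.  36. -48. 100.  31.  58. -10.]
```

move_arm:
  series:
    - [-0.2,0.15,1,0,40]
    - [0,0,1,0,40]
    - [0,0,0.5,0,40]
    - [0,0,0.3,0,40]
    - [0,0,0,0,40]
    - [0,0,0,0,40]

```text
time_s: 19.3
position: [0.547, -0.2503, 0.0974]
ee_rot: [[0.073, 0.997, 0.0], [0.997, -0.073, 0.0], [0.0, 0.0, -1.0]]
force: [0.7, 0.2, -1.8]
gripper_width: 0.0436
grip_force: 61.4
```

move_arm:
  series:
    - [0.09,0,0.3,0,40]
    - [0,0,0.3,0,40]
    - [0,0,0.2,0,40]
    - [0,0,0.2,0,40]
    - [0,0,0.2,0,40]
    - [0,0,0,0,40]

```text
time_s: 19.9
position: [0.5467, -0.2495, 0.0849]
ee_rot: [[0.073, 0.997, -0.0], [0.997, -0.073, 0.0], [0.0, -0.0, -1.0]]
force: [-0.1, -0.7, -1.7]
gripper_width: 0.0438
grip_force: 61.4
```

move_arm:
  series:
    - [0,0,0.2,0,40]
    - [0,0,0.2,0,40]
    - [0,0,0.2,0,40]
    - [0,0,0,0,40]

```text
time_s: 20.3
position: [0.5467, -0.2495, 0.0789]
ee_rot: [[0.073, 0.997, -0.0], [0.997, -0.073, 0.0], [0.0, -0.0, -1.0]]
force: [-0.5, 0.4, -2.0]
gripper_width: 0.0431
grip_force: 61.4
```

move_arm:
  series:
    - [0,0,0.3,0,40]
    - [0,0,0.4,0,40]
    - [0,0,0.4,0,40]
    - [0,0,0.3,0,40]
    - [0,0,0.2,0,40]
    - [0,0,0.1,0,40]
    - [0,0,0,0,40]

```text
time_s: 21.0
position: [0.5469, -0.2495, 0.0621]
ee_rot: [[0.073, 0.997, -0.0], [0.997, -0.073, 0.0], [0.0, -0.0, -1.0]]
force: [-0.5, 0.5, -1.2]
gripper_width: 0.0434
grip_force: 61.4
```

move_arm:
  series:
    - [0,0,0.1,0,40]
    - [0,0,0.1,0,40]
    - [0,0,0.1,0,40]
    - [0,0,0,0,40]

```text
time_s: 21.4
position: [0.5469, -0.2495, 0.0595]
ee_rot: [[0.073, 0.997, 0.0], [0.997, -0.073, -0.0], [-0.0, 0.0, -1.0]]
force: [-0.8, -0.3, 0.2]
gripper_width: 0.0436
grip_force: 61.7
```

move_arm:
  series:
    - [0,0,0.1,0,40]
    - [0,0,0.1,0,40]
    - [0,0,0,0,40]

```text
time_s: 21.7
position: [0.547, -0.2496, 0.0592]
ee_rot: [[0.073, 0.997, 0.0], [0.997, -0.073, -0.002], [-0.002, 0.0, -1.0]]
force: [-5.3, 0.8, 16.9]
gripper_width: 0.0435
grip_force: 63.7
```

Seated at the expected height. Releasing and lifting.

move_arm:
  series:
    - [0,0,-0.2,0,50]
    - [0,0,0,0,65]
    - [0,0,0,0,70]
    - [0,0,0,0,70]
    - [0,0,-1,0,70]
    - [0,0,-2,0,70]
    - [0,0,-2,0,70]
    - [0,0,-1.5,0,70]

```text
time_s: 22.5
position: [0.5474, -0.2495, 0.1261]
ee_rot: [[0.073, 0.997, 0.001], [0.997, -0.073, -0.0], [-0.0, 0.001, -1.0]]
force: [0.8, -0.1, 0.1]
gripper_width: 0.0599
grip_force: 0.0
```

```bash
python3 -c "
from h import *
togo(.641,.144,.0115,152)
"
```

```text
t 22.5 pos [ 0.5474 -0.2495  0.1261] yaw 85.8 togo cm [39.92  6.47 11.46] turn -66.2 F [ 0.8 -0.1  0.1] w 0.0599 q [ 53.  36. -48.  99.  31.  58. -10.]
```

move_arm:
  series:
    - [2,0.3,0,0,60]
    - [4,0.65,0,0,60]
    - [4,0.65,0,0,60]
    - [4,0.65,0,0,60]
    - [4,0.65,0,0,60]
    - [4,0.65,0,0,60]
    - [4,0.65,0,0,60]
    - [4,0.65,0,0,60]
    - [4,0.65,0,0,60]
    - [4,0.65,0,0,60]
    - [1.9,0.3,0,-2,60]
    - [0,0,0.5,-8,60]
    - [0,0,1,-8,60]
    - [0,0,1,-8,60]
    - [0,0,1,-8,60]
    - [0,0,0.5,-8,60]
    - [0,0,0,-8,60]
    - [0,0,0,-8,60]
    - [0,0,0,-8,60]

```text
time_s: 24.4
position: [0.6403, 0.1436, 0.0846]
ee_rot: [[-0.884, 0.467, -0.0], [0.467, 0.884, -0.0], [-0.0, -0.0, -1.0]]
force: [0.1, -0.2, 0.4]
gripper_width: 0.0514
grip_force: 0.0
```

```bash
python3 -c "
from h import *
togo(.641,.144,.0115,152)
"
```

```text
t 24.4 pos [0.6403 0.1436 0.0846] yaw 152.1 togo cm [-0.04  0.07  7.31] turn 0.1 F [ 0.1 -0.2  0.4] w 0.0514 q [ 19.  50. -59.  92.  46.  65.  11.]
```

move_arm:
  series:
    - [0,0.05,2.5,0,60]
    - [0,0,2.5,0,60]
    - [0,0,1,0,60]
    - [0,0,0.7,0,60]
    - [0,0,0.5,0,60]
    - [0,0,0,0,40]
    - [0,0,0,0,30]
    - [0,0,0,0,30]
    - [0,0,0,0,30]
    - [0,0,0,0,30]
    - [0,0,0,0,50]
    - [0,0,0,0,55]

```text
time_s: 25.6
position: [0.6403, 0.144, 0.012]
ee_rot: [[-0.882, 0.472, -0.0], [0.472, 0.882, -0.0], [0.0, -0.0, -1.0]]
force: [0.3, 0.4, -0.5]
gripper_width: 0.047
grip_force: 0.0
```

move_arm:
  series:
    - [0,0,0,8.5,55]
    - [0,0,0,8.5,55]
    - [0,0,0,8.5,55]
    - [0,0,0,8.5,55]
    - [0,0,0,8.5,55]
    - [0,0,0,8.5,55]
    - [0,0,0,8.5,55]
    - [0,0,0,8.5,55]
    - [0,0,0,8.5,55]
    - [0,0,0,8.5,55]
    - [0,0,0,5,55]
    - [0,0,0,0,40]
    - [0,0,0,0,30]
    - [0,0,0,0,30]
    - [0,0,0,0,30]
    - [0,0,0,0,30]

```text
time_s: 27.2
position: [0.6405, 0.1443, 0.0128]
ee_rot: [[0.469, 0.883, 0.0], [0.883, -0.469, -0.0], [0.0, 0.0, -1.0]]
force: [-2.5, -0.4, 5.9]
gripper_width: 0.0322
grip_force: 59.0
```

```bash
python3 -c "
from h import *
togo(.5468,-.2495,.125,90)
"
```

```text
t 27.2 pos [0.6405 0.1443 0.0128] yaw 62.0 togo cm [-39.17  10.21 -11.22] turn -28.0 F [-2.5 -0.4  5.9] w 0.0322 q [  7.  47. -37.  95.  34.  51. -71.]
```

move_arm:
  series:
    - [0,0,-0.5,0,28]
    - [0,0,-1.5,0,28]
    - [0,0,-3,-6,28]
    - [0,0,-3,-8,28]
    - [0,0,-2.4,-8,28]
    - [0,0,-1,-6,28]
    - [0,0,0,0,28]

```text
time_s: 27.9
position: [0.6415, 0.1444, 0.129]
ee_rot: [[0.001, 1.0, 0.003], [1.0, -0.001, 0.001], [0.001, 0.003, -1.0]]
force: [0.6, -0.2, -0.4]
gripper_width: 0.0324
grip_force: 59.7
```

```bash
python3 -c "
from h import *
togo(.5468,-.2495,.125,90)
"
```

```text
t 27.9 pos [0.6415 0.1444 0.129 ] yaw 89.9 togo cm [-39.4   -9.43   0.33] turn -0.1 F [ 0.6 -0.2 -0.4] w 0.0324 q [ 14.  41. -48.  91.  33.  63. -42.]
```

move_arm:
  series:
    - [-2,-0.5,0,0,28]
    - [-4,-1,0,0,28]
    - [-4,-1,0,0,28]
    - [-4,-1,0,0,28]
    - [-4,-1,0,0,28]
    - [-4,-1,0,0,28]
    - [-4,-1,0,0,28]
    - [-4,-1,0,0,28]
    - [-4,-1,0,0,28]
    - [-3.4,-1,0,0,28]
    - [-1.8,-0.8,0,0,28]
    - [0,0,0,0,28]
    - [0,0,0,0,28]
    - [0,0,0,0,28]
    - [0,0,0,0,28]
    - [0,0,0,0,28]

```text
time_s: 29.5
position: [0.5368, -0.2463, 0.1264]
ee_rot: [[0.001, 1.0, 0.0], [1.0, -0.001, 0.0], [0.0, 0.0, -1.0]]
force: [-0.3, 0.5, -1.2]
gripper_width: 0.0326
grip_force: 59.7
```

```bash
python3 -c "
from h import *
togo(.5468,-.2495,.098,90)
"
```

```text
t 29.5 pos [ 0.5368 -0.2463  0.1264] yaw 89.9 togo cm [-0.32  1.    2.84] turn -0.1 F [-0.3  0.5 -1.2] w 0.0326 q [ 55.  36. -49. 101.  32.  58.  -7.]
```

move_arm:
  series:
    - [-0.27,1,0.3,0,28]
    - [0,0,0.7,0,28]
    - [0,0,0.8,0,28]
    - [0,0,0.5,0,28]
    - [0,0,0.2,0,28]
    - [0,0,0,0,28]
    - [0,0,0,0,28]

```text
time_s: 30.2
position: [0.5463, -0.2503, 0.1014]
ee_rot: [[0.003, 1.0, 0.0], [1.0, -0.003, -0.0], [-0.0, 0.0, -1.0]]
force: [0.5, 0.1, -0.5]
gripper_width: 0.0322
grip_force: 59.7
```

move_arm:
  series:
    - [0.08,0.05,0.3,0,28]
    - [0,0,0.3,0,28]
    - [0,0,0.3,0,28]
    - [0,0,0.3,0,28]
    - [0,0,0.2,0,28]
    - [0,0,0.2,0,28]
    - [0,0,0,0,28]

```text
time_s: 30.9
position: [0.5466, -0.2495, 0.085]
ee_rot: [[0.003, 1.0, -0.0], [1.0, -0.003, 0.0], [0.0, -0.0, -1.0]]
force: [-0.7, -1.1, -1.1]
gripper_width: 0.0327
grip_force: 59.7
```

move_arm:
  series:
    - [0,0,0.2,0,28]
    - [0,0,0.2,0,28]
    - [0,0,0.2,0,28]
    - [0,0,0.2,0,28]
    - [0,0,0.1,0,28]
    - [0,0,0.1,0,28]
    - [0,0,0,0,28]

```text
time_s: 31.6
position: [0.5466, -0.2495, 0.0751]
ee_rot: [[0.003, 1.0, -0.0], [1.0, -0.003, -0.0], [-0.0, -0.0, -1.0]]
force: [-1.5, -1.4, -1.3]
gripper_width: 0.0321
grip_force: 59.7
```

move_arm:
  series:
    - [0,0,0.1,0,28]
    - [0,0,0.1,0,28]
    - [0,0,0.1,0,28]
    - [0,0,0.1,0,28]
    - [0,0,0,0,28]

```text
time_s: 32.1
position: [0.5468, -0.2495, 0.0718]
ee_rot: [[0.003, 1.0, -0.0], [1.0, -0.003, -0.001], [-0.001, -0.0, -1.0]]
force: [-5.2, -1.4, 5.7]
gripper_width: 0.0325
grip_force: 60.4
```

move_arm:
  series:
    - [0,0,0.1,0,28]
    - [0,0,0,0,28]

```text
time_s: 32.3
position: [0.5468, -0.2496, 0.0716]
ee_rot: [[0.003, 1.0, -0.0], [1.0, -0.003, -0.001], [-0.001, -0.0, -1.0]]
force: [-7.1, -0.4, 13.4]
gripper_width: 0.0329
grip_force: 61.3
```

move_arm:
  series:
    - [0,0,-0.1,0,35]
    - [0,0,0,0,50]
    - [0,0,0,0,60]
    - [0,0,0,0,60]
    - [0,0,-1,0,60]
    - [0,0,-2,0,60]
    - [0,0,-3,0,60]
    - [0,0,-3,0,60]
    - [0,0,-3,0,60]
    - [0,-4,0,0,60]
    - [0,-4,0,0,60]
    - [0,-4,0,0,60]
    - [0,0,0,0,60]

```text
time_s: 33.6
position: [0.4219, -0.2498, 0.1912]
ee_rot: [[0.006, 1.0, -0.005], [1.0, -0.006, -0.002], [-0.002, -0.005, -1.0]]
force: [-0.1, -0.7, 1.6]
gripper_width: 0.0515
grip_force: 0.0
```

```bash
python3 -c "
from h import *
togo(.5468,-.2495,.098,90)
f=grab('scene');t=grab('top')
a=cv2.resize(f['pixels'][155:205,200:260],(400,333),interpolation=cv2.INTER_CUBIC)
b=cv2.resize(t['pixels'][176:236,352:424],(400,333),interpolation=cv2.INTER_CUBIC)
cv2.imwrite('pics/final.png',np.vstack([np.hstack([a,b])]))"
```

```text
t 33.6 pos [ 0.4219 -0.2498  0.1912] yaw 89.7 togo cm [ 0.12 12.54  9.26] turn -0.3 F [-0.1 -0.7  1.6] w 0.0515 q [ 70.  23. -57. 110.  23.  59.   3.]
```

View pics/final.png

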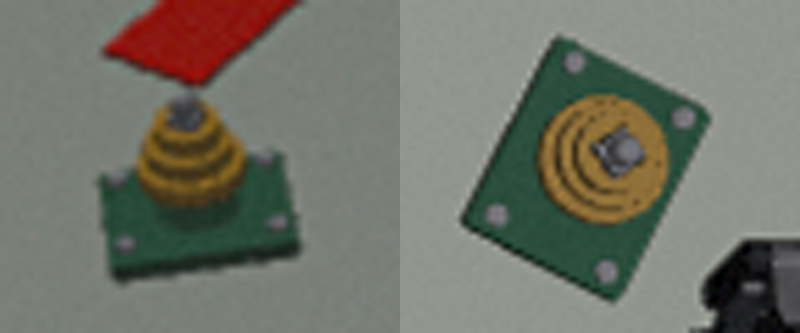

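The picture shows all three spacers stacked flat in size order, wide at the bottom, with the arbor tip standing out at (620,150) and the gripper clear. Handing in.

```bash
python3 -c "
from plant import ctrl
print(ctrl.hand_in())"
```

```text
the job is handed in; nothing more can be done
None
```

The three brass spacers are on the square arbor, widest at the bottom, then the middle, then the narrowest. Each was felt home at its expected height with under 20 N, and the job was handed in at about 34 s of the 72 s allowed.

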